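# Wedge a chair leg tight in the leaning jig

### The job

Take the big wooden wedge out of its holding block, set it by hand, thin end first, loosely into the slot beside the chair leg in the leaning jig, and let go. Then pick up the turned mallet and tap the wedge down with it (not with the gripper), in two or more taps with the mallet lifted clear in between, until the wedge goes no farther and the leg is locked tight, and stand the mallet back upright on the bench top, clear of the jig. Do not knock over the glue bottle.

Things in the scene. Friction and masses are not known exactly. Their poses are not given: they have to be found in the camera images.
- wedge_center (a point): Centre (55 mm from each end) of the loose pale-wood wedge, 90 g, 110 mm long along its z, 40 mm wide along its x (parallel sides, grip these near the head). Its thickness along y tapers evenly on both faces from 28 mm at the head (z +55) to 10 mm at the thin end (z -55): it fits either way round. It starts upright, thin end down, in its block, upper 67 mm standing out.
- rack: Fixed wooden block, 87 (x) x 80 (y) x 55 mm high, with the pocket in which the wedge stands at the start (1 to 2 mm of play); origin at the centre of its underside.
- slot (a point): Centre of the slot's mouth, 140 mm above the bench. z points out along the slot's centre line, 30 degrees from vertical, leaning towards the robot; the wedge goes in along -z, its z along this z. Mouth 45 mm along x, 18 mm across y, narrowing downward with the wedge's taper, over 90 mm deep. Set by hand, the wedge stops with its centre about 5 mm above the mouth, head 60 mm out.
- jig: The fixed jig: foot board 250 x 200 mm, 20 mm thick, origin under the foot, 30 mm in +x from below the slot's mouth. Its leaning top round the mouth is flat (slot frame: x -40 to 40, y -85 to 38 mm); only the leg's end stands above it, by 6 mm.
- leg (a joint): How far the chair-leg blank (44 mm square, beside the slot at -y of the slot frame) is pushed sideways into the cork-lined cheek, m: 0 loose, 0.004 tight (firm stop). The wedge needs 6 to 9 N to start it, up to 15 N at the end; tight, it is 24 mm deeper than hand-set (centre 19 mm below the mouth, head 36 mm out) and 2 mm to -y. It stays where driven.
- mallet_center (a point): Centre (75 mm above the bottom) of the loose turned wooden mallet, 0.35 kg, 150 mm tall, z along its handle: cylindrical head at the bottom, 60 mm diameter, 65 mm high, whose flat bottom is the striking face, and a round handle of 25 mm diameter above. It starts standing on the bench, handle up. Grip the handle about 110 mm above the bottom; tap endways with the bottom face.
- glue: White plastic glue bottle with a yellow cap, 64 mm diameter, 170 mm high, loose, standing at the back of the bench; origin at the centre of its underside, z up. To be left standing.
Mind the look-alikes: they are no part of the job. Leave any black or turquoise look-alike of the part that bears wedge_center alone.

How it is judged:
On the way, in this order (a step that is already met when the one before it is completed fails the run):
1. the wedge stands loosely in the slot, let go (x of wedge_center in the frame of slot between -0.012 and 0.012 m and y of wedge_center in the frame of slot between -0.012 and 0.012 m and angle between the z axis of wedge_center and the z axis of slot, either way round below 0.15 rad and z of wedge_center in the frame of slot between -0.01 and 0.02 m and contact force between the fingers and wedge below 0.1 N), for 0.2 s.
2. the mallet's first tap has started the wedge down (x of wedge_center in the frame of slot between -0.012 and 0.012 m and y of wedge_center in the frame of slot between -0.012 and 0.012 m and angle between the z axis of wedge_center and the z axis of slot, either way round below 0.15 rad and z of wedge_center in the frame of slot between -0.04 and 0 m and distance between mallet_center and wedge_center below 0.138 m).
3. the mallet is lifted clear of the wedge (distance between mallet_center and wedge_center above 0.14 m).
4. with a further tap the wedge is tight, the mallet on its head (x of wedge_center in the frame of slot between -0.012 and 0.012 m and y of wedge_center in the frame of slot between -0.012 and 0.012 m and angle between the z axis of wedge_center and the z axis of slot, either way round below 0.15 rad and z of wedge_center in the frame of slot between -0.04 and -0.013 m and value of joint leg above 0.0034 m and distance between mallet_center and wedge_center below 0.138 m).
At the end, for the whole second after the job is handed in: Wedge in the slot (centre within 12 mm of its centre line, aligned within 0.15 rad, centre 13 to 40 mm below the mouth), leg pushed over 3.4 mm; mallet upright on the bench (within 0.1 rad, centre 68 to 82 mm up), over 100 mm from the slot; wedge and mallet at rest (x of wedge_center in the frame of slot between -0.012 and 0.012 m and y of wedge_center in the frame of slot between -0.012 and 0.012 m and angle between the z axis of wedge_center and the z axis of slot, either way round below 0.15 rad and z of wedge_center in the frame of slot between -0.04 and -0.013 m and value of joint leg above 0.0034 m and linear speed of each of wedge, mallet below 0.02 m/s and angle between mallet_center's own z axis and vertical below 0.1 rad and height (world z) of mallet_center between 0.068 and 0.082 m and horizontal distance between mallet_center and slot above 0.1 m); the robot touches nothing.
It fails at once if the wedge is driven deep with the fingers instead of the mallet (fingers on it while it is in the slot with its centre more than 10 mm below the mouth) (x of wedge_center in the frame of slot between -0.012 and 0.012 m and y of wedge_center in the frame of slot between -0.012 and 0.012 m and angle between the z axis of wedge_center and the z axis of slot, either way round below 0.15 rad and z of wedge_center in the frame of slot between -0.04 and -0.01 m and contact force between the fingers and wedge above 1 N).
It fails at once if the glue bottle is knocked over (angle between glue's own z axis and vertical above 0.5 rad).
It also fails if it takes over 67 s, if anything falls off the work surface, if the arm or the gripper's body presses on something with over 40 N, if the wrist force passes 120 N, or if a joint passes its speed limit or range.

### The arm

A 6-joint arm with a two-finger parallel gripper is mounted at the origin on the work surface. World frame = base frame: x ahead of the robot, y to its left, z up, the work surface at z = 0. Lengths are in m, angles in rad, forces in N, time in s.
With the tool pointing down it reaches from about 0.25 to 0.775 m from the base axis. Payload 4 kg.
Tool frame: the origin (TCP) lies at the very end of the fingers, on their centre line; the grasp point (between the pads) lies 19 mm behind it; z points along the fingers, x is the direction in which the jaws open and shut, and the axes are right-handed (so a half turn about z gives the same grasp; the last joint's range is limited). The gripper opens to 85 mm and grips with 20 to 120 N. Pads are 22 mm wide; open, the fingers measure 114 mm over their backs; the gripper's body (76 mm by 85 mm) begins 54 mm behind the grasp point. The pads swing forward as they close: fully open they stand 13 mm farther back than shut.
Start: joints at [-1.329, 0.087, 1.371, -0, 1.684, -0.103], TCP at [0.186, -0.518, 0.231] pointing down, gripper open.
Joint ranges: [-3.1, 3.1], [-0.76, 2.03], [0.27, 2.55], [-1.08, 4.22], [0.17, 2.65], [-2.57, 2.57]. Speed limits (rad/s): [2.79, 2.79, 3.14, 3.14, 3.14, 3.14].

### API

Orientations are given as [roll, pitch, yaw] about the fixed x, y, z axes, in that order (R = Rz(yaw) Ry(pitch) Rx(roll)).
In Python, from rig import monitor, eyes, close_job gives the robot as it stands.
- The arm moves only by the tool arm_command, never from a script. Its argument "steps" is a list that holds one entry, the list of rows, each a list of 7 numbers: the opening, from 0 (shut) to 1 (fully open), then the shift along the tool's x, y, z in m, then the turn, a rotation vector about the tool's x, y, z in degrees. A call has 1 to 12 rows; each row is the pose to reach, as a shift and turn from the pose commanded when the call began, along the tool's axes at that moment; what a row does not reach only later rows make up. A row lasts 1/12 s, in which the tool goes at most 41.7 mm and 7.16 degrees, less where a joint would pass 70% of its speed; a pose out of reach is approached as far as the arm can. A call with a gripper value outside its range is refused whole. The fingers move at their own pace and stop on an object; "newtons" is the grip in N (left out, the last holds). Time passes only in rows, so rows that repeat a pose let the fingers close. It gives the time, the measured TCP pose, the force and the opening at its end, in the units of the state.
- monitor.sense(): the state, without advancing time (a new reading comes with each control period).
- eyes.snapshot(name): name is "side" or "top" or "wrist"; returns the picture (400x640x3 uint8, red, green, blue); there is no depth.
- eyes.camera_info(name): a dict with "K" (3x3 intrinsics, pixels), "dist_coeffs" ([k1, k2, p1, p2, k3] as OpenCV has them; the pictures are not rectified), "R" (3x3) and "t" (3): a world point X has camera coordinates R X + t. Camera axes: x right, y down, z forward; pixel columns grow to the right and rows downward; lengths in m; the calibration is good to about 2 mm. A picture is of the moment at which its call begins: read the wrist's pose just before it. camera_info takes no time and is no camera call; for the wrist camera it gives the pose at the moment of the call.
- close_job(): hands the job in, once; it reports no verdict.
The state is a dict: "time": time; "joint_pos": joint angles; "dq": joint speeds; "tau": joint torques, N m; "ee_pos": TCP position; "tcp_rot": TCP orientation; "contact_force": force on the tool from outside, world axes, zero at the start; "moment": the same for the moment, N m; "width": opening from 0.0 (shut) to 1.0 (fully open).
Only numpy, scipy, OpenCV 4.12 (cv2) and the standard library are available. Lean on these libraries where they do the work, as an engineer would, in place of code of your own. Each camera call takes 0.05 s, during which the arm holds its last target. There are 200 camera calls.

## Working session

There is one attempt and no reset: what is moved stays moved. The work goes in short steps, Python scripts to look and compute and a tool call to move; the robot and the scene stay as the last step left them, time stands still between calls to the robot, and variables do not carry over. Pictures are saved under pics/ and viewed, about 8 in all and at most 12, crops included, and the job is handed in when it is done.

Besides the shell and the picture viewer there is one more tool, called after "Call:" as name([rows], argument=value, ...), one row to a line, values as JSON. arm_command: Moves the arm, as the interface text tells. Its arguments: {"type":"object","properties":{"steps":{"type":"array","items":{"type":"array","items":{"type":"array","items":{"type":"number"}}}},"newtons":{"type":"number"}},"required":["steps"]}

```bash
mkdir -p pics; python3 - <<'E'
from rig import monitor, eyes
import cv2, numpy as np
s=monitor.sense(); print(s)
for n in("side","top"):
    im=eyes.snapshot(n); cv2.imwrite(f"pics/{n}0.png",im[:,:,::-1])
    c=eyes.camera_info(n); print(n,c)
    
E
```

```text
{'time': 0.0, 'joint_pos': array([-1.32910361e+00,  8.79393573e-02,  1.37233994e+00, -3.87364010e-06,
        1.68356296e+00, -1.03121673e-01]), 'dq': array([-0.00175111,  0.00130493, -0.00098406, -0.00014125,  0.00094612,
        0.00065109]), 'tau': array([ 2.26154020e-04, -3.51870275e+01, -3.13273537e+01, -2.05815272e-04,
        1.07912131e-02, -5.54006505e-06]), 'ee_pos': array([ 0.18577099, -0.51712756,  0.2301042 ]), 'tcp_rot': array([-3.14136491e+00,  2.23805047e-03, -1.22598212e+00]), 'contact_force': array([-0.07707354,  0.12108272, -0.39766641]), 'moment': array([ 0.07299023, -0.02946255, -0.02808352]), 'width': 1.000454986197715}
side {'K': array([[379.86875584,   0.        , 318.67356004],
       [  0.        , 379.86875584, 198.91113844],
       [  0.        ,   0.        ,   1.        ]]), 'dist_coeffs': array([-0.08703464,  0.        ,  0.        ,  0.        ,  0.        ]), 'R': array([[-0.91488147, -0.40369991, -0.00427532],
       [-0.28120097,  0.64479636, -0.71074866],
       [ 0.28968588, -0.64904856, -0.70343305]]), 't': array([0.50730209, 0.21543422, 0.9984793 ])}
top {'K': array([[499.48801022,   0.        , 317.34639258],
       [  0.        , 499.48801022, 189.91177805],
       [  0.        ,   0.        ,   1.        ]]), 'dist_coeffs': array([-0.03647232,  0.        ,  0.        ,  0.        ,  0.        ]), 'R': array([[-0.00753452, -0.99991018,  0.01108453],
       [-0.99015763,  0.00591093, -0.1398318 ],
       [ 0.13975372, -0.012029  , -0.99011323]]), 't': array([0.05034735, 0.56497485, 1.24309617])}
```

View pics/side0.png

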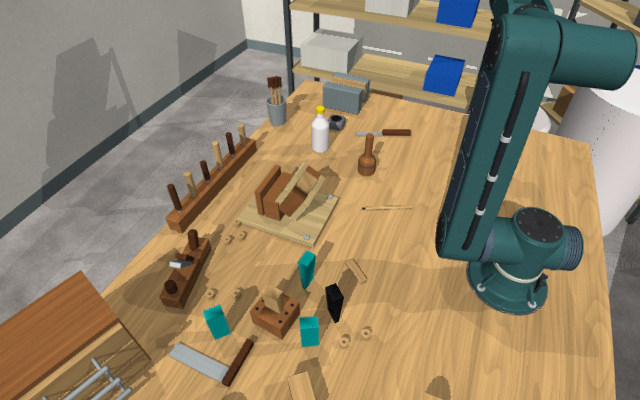

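View pics/top0.png

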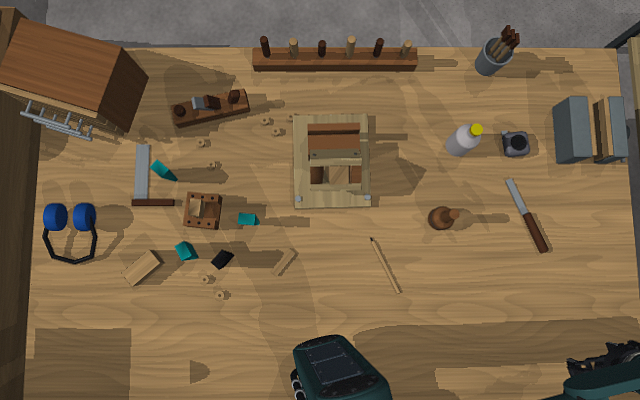

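```bash
cat > h.py <<'E'
from rig import monitor, eyes
import cv2, numpy as np
from scipy.spatial.transform import Rotation as Ro
def ray(c,px):
    p=cv2.undistortPoints(np.array([[px]],float),c["K"],c["dist_coeffs"])[0,0]
    d=c["R"].T@np.array([p[0],p[1],1]); return -c["R"].T@c["t"],d/np.linalg.norm(d)
def onz(c,px,z):
    o,d=ray(c,px); return o+d*(z-o[2])/d[2]
def tri(rs):
    A=0;b=0
    for o,d in rs:
        P=np.eye(3)-np.outer(d,d);A=A+P;b=b+P@o
    return np.linalg.solve(A,b)
def proj(c,X):
    return cv2.projectPoints(np.array(X,float).reshape(-1,3),cv2.Rodrigues(c["R"])[0],c["t"],c["K"],c["dist_coeffs"])[0][:,0]
E
python3 - <<'E'
import cv2,numpy as np
t=cv2.imread("pics/top0.png");s=cv2.imread("pics/side0.png")
def c(im,x,y,w,h,k): return cv2.resize(im[y:y+h,x:x+w],None,fx=k,fy=k,interpolation=cv2.INTER_CUBIC)
a=np.hstack([c(t,170,170,80,60,5),c(t,285,105,100,75,4)])
a2=np.hstack([c(s,235,270,80,60,5),c(s,230,160,120,90,10/3)])
cv2.imwrite("pics/z.png",np.vstack([a,a2]))
E
```

```text
(no output)
```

View pics/z.png

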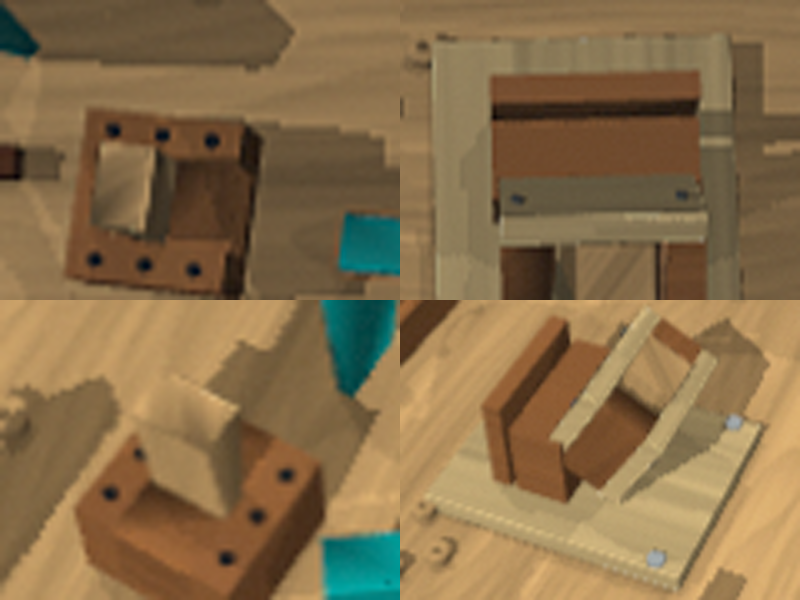

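```bash
cat >> h.py <<'E'
def go(p,rpy=None,R=None):
    "shift (tool axes) and rotvec deg from the present pose"
    s=monitor.sense();R0=Ro.from_euler('xyz',s['tcp_rot'])
    R1=R if R is not None else Ro.from_euler('xyz',rpy)
    d=R0.inv().apply(np.array(p)-s['ee_pos']); w=(R0.inv()*R1).as_rotvec(degrees=True)
    print('shift',d.round(4),'turn',w.round(2),'rows>=',np.ceil(max(np.linalg.norm(d)/.0417,np.linalg.norm(w)/7.16)))
E
python3 - <<'E'
from h import *
T=eyes.camera_info("top");S=eyes.camera_info("side")
print("wedge head z~.12",onz(T,(170+125/5,170+187/5),.12))
print("rack corners top z.055",[onz(T,(170+a/5,170+b/5),.055).round(3) for a,b in((88,108),(258,125),(238,295),(65,278))])
print("foot corners z.02",[onz(T,p,.02).round(3) for p in((293,114),(369,114),(372,207),(293,207))])
print("mallet top", tri([ray(T,(458,210)),ray(S,(370,136))]), "base T",onz(T,(436,220),.03))
print("gluecap",tri([ray(T,(477,130)),ray(S,(320,110))]))
for n,p in dict(greyL=(285+500/4,105+195/4),greyR=(285+705/4,105+195/4),brL=(285+492/4,105+75/4)).items(): print(n,onz(T,p,.14).round(3))
s=monitor.sense();W=eyes.camera_info("wrist");R0=Ro.from_euler('xyz',s['tcp_rot']).as_matrix()
print("cam in tool",R0.T@(-W["R"].T@W["t"]-s['ee_pos']),"\n",W["R"]@R0,W["K"][0])
go([.42,-.03,.42],[np.pi,0,0]);go([.42,-.03,.42],[np.pi,0,-np.pi/2])
E
```

```text
wedge head z~.12 [0.51343442 0.3404544  0.12      ]
rack corners top z.055 [array([0.561, 0.376, 0.055]), array([0.552, 0.289, 0.055]), array([0.466, 0.298, 0.055]), array([0.475, 0.385, 0.055])]
foot corners z.02 [array([0.773, 0.11 , 0.02 ]), array([ 0.772, -0.093,  0.02 ]), array([ 0.522, -0.095,  0.02 ]), array([0.524, 0.11 , 0.02 ])]
mallet top [ 0.49961021 -0.28668689  0.13455952] base T [ 0.48649211 -0.25881408  0.03      ]
gluecap [ 0.69333869 -0.33378845  0.15733433]
greyL [ 0.637 -0.175  0.14 ]
greyR [ 0.637 -0.299  0.14 ]
brL [ 0.711 -0.173  0.14 ]
cam in tool [-0.00017141 -0.07530548 -0.14099607] 
 [[ 9.99999090e-01 -7.46606790e-04 -1.12351743e-03]
 [ 3.83450574e-04  9.55840250e-01 -2.93886492e-01]
 [ 1.29332083e-03  2.93885794e-01  9.55839666e-01]] [292.03978226   0.         326.38048639]
shift [-0.3797 -0.3851 -0.1889] turn [ -0.08   0.1  -70.24] rows>= 14.0
shift [-0.3797 -0.3851 -0.1889] turn [1.000e-02 1.200e-01 1.976e+01] rows>= 14.0
```

```bash
cat >> h.py <<'E'
def RM(z,x):
    z=np.array(z,float);z/=np.linalg.norm(z);x=np.array(x,float);x-=z*(x@z);x/=np.linalg.norm(x)
    return Ro.from_matrix(np.stack([x,np.cross(z,x),z],1))
E
python3 - <<'E'
from h import *
go([.5,.008,.34],R=RM((.5,0,-.866),(0,1,0)))
R0=Ro.from_euler('xyz',monitor.sense()['tcp_rot']);R1=RM((.5,0,-.866),(0,1,0))
w=(R0.inv()*R1).as_rotvec(degrees=True)
E
```

```text
shift [-0.3883 -0.4733 -0.1089] turn [  -7.41   41.63 -155.3 ] rows>= 23.0
```

Call:
arm_command([
  [[1,-0.194,-0.236,-0.11,-3.7,20.8,-77.6],[1,-0.194,-0.236,-0.11,-3.7,20.8,-77.6],[1,-0.194,-0.236,-0.11,-3.7,20.8,-77.6],[1,-0.194,-0.236,-0.11,-3.7,20.8,-77.6],[1,-0.194,-0.236,-0.11,-3.7,20.8,-77.6],[1,-0.388,-0.473,-0.11,-7.4,41.6,-155.3],[1,-0.388,-0.473,-0.11,-7.4,41.6,-155.3],[1,-0.388,-0.473,-0.11,-7.4,41.6,-155.3],[1,-0.388,-0.473,-0.11,-7.4,41.6,-155.3],[1,-0.388,-0.473,-0.11,-7.4,41.6,-155.3],[1,-0.388,-0.473,-0.11,-7.4,41.6,-155.3],[1,-0.388,-0.473,-0.11,-7.4,41.6,-155.3]],
])

```text
time: 1.1
ee_pos: [0.4357, -0.098, 0.3295]
tcp_rot: [2.851, -0.219, 0.277]
contact_force: [0.6, -0.8, -0.1]
width: 1.0
```

```bash
python3 - <<'E'
from h import *
go([.5,.008,.34],R=RM((.5,0,-.866),(0,1,0)))
print(monitor.sense()['ee_pos'],monitor.sense()['joint_pos'])
E
```

```text
shift [ 0.0909 -0.0835 -0.0151] turn [ -3.33  19.36 -71.98] rows>= 11.0
[ 0.43573156 -0.0979857   0.32947624] [-0.24213516 -0.37429229  1.62284391 -0.14599671  1.56123179 -0.51002827]
```

Call:
arm_command([
  [[1,0.091,-0.083,-0.015,-3.3,19.4,-72],[1,0.091,-0.083,-0.015,-3.3,19.4,-72],[1,0.091,-0.083,-0.015,-3.3,19.4,-72],[1,0.091,-0.083,-0.015,-3.3,19.4,-72],[1,0.091,-0.083,-0.015,-3.3,19.4,-72],[1,0.091,-0.083,-0.015,-3.3,19.4,-72],[1,0.091,-0.083,-0.015,-3.3,19.4,-72],[1,0.091,-0.083,-0.015,-3.3,19.4,-72],[1,0.091,-0.083,-0.015,-3.3,19.4,-72],[1,0.091,-0.083,-0.015,-3.3,19.4,-72],[1,0.091,-0.083,-0.015,-3.3,19.4,-72],[1,0.091,-0.083,-0.015,-3.3,19.4,-72]],
])

```text
time: 2.1
ee_pos: [0.5002, 0.0042, 0.3393]
tcp_rot: [2.62, -0.002, 1.565]
contact_force: [0.3, 0.1, -0.9]
width: 1.004
```

```bash
python3 - <<'E'
from h import *
import pickle
s=monitor.sense();c=eyes.camera_info("wrist");im=eyes.snapshot("wrist")
pickle.dump((s,c,im),open("w1.pkl","wb"));cv2.imwrite("pics/w1.png",im[:,:,::-1]);print(s['ee_pos'],s['tcp_rot'],s['contact_force'])
E
```

```text
[0.5001892  0.00418228 0.33933603] [ 2.61986016e+00 -2.19382966e-03  1.56455933e+00] [ 0.29300778  0.08373689 -0.89922779]
```

View pics/w1.png

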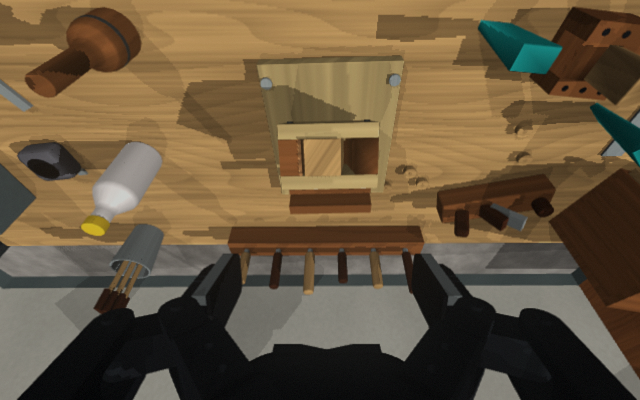

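```bash
python3 - <<'E'
import cv2
im=cv2.imread("pics/w1.png")[110:220,260:400]
cv2.imwrite("pics/w1z.png",cv2.resize(im,None,fx=5,fy=5,interpolation=cv2.INTER_CUBIC))
E
```

```text
(no output)
```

View pics/w1z.png

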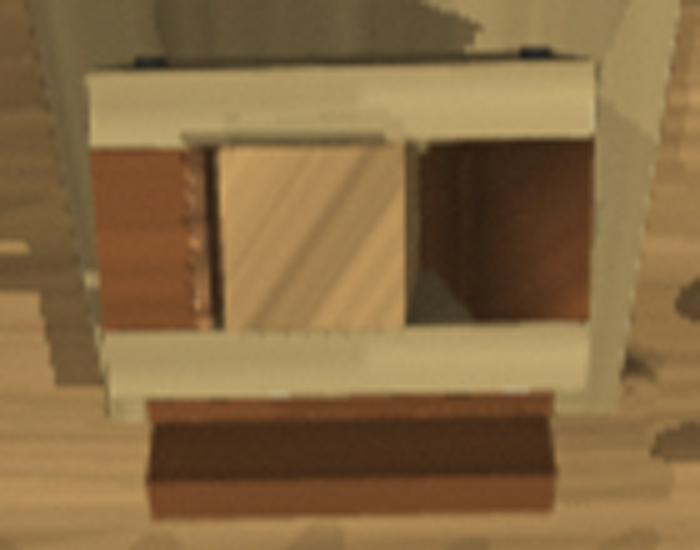

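```bash
python3 - <<'E'
from h import *
import pickle
s,c,im=pickle.load(open("w1.pkl","rb"))
z=np.array([-.5,0,.8660254]);x=np.array([.8660254,0,.5]);P=np.array([.618,.008,.14])
for u,v in((88,72),(593,60),(588,390),(107,397)):
    o,d=ray(c,(260+u/5,110+v/5)); q=o+d*((P-o)@z)/(d@z); print((q-P)@x,q[1],q.round(4))
# leg end edges 6mm above
for u,v in((220,145),(405,142),(225,328),(407,325)):
    o,d=ray(c,(260+u/5,110+v/5)); q=o+d*((P+.006*z-o)@z)/(d@z); print("leg",((q-P)@x).round(4),q.round(4))
go([.513,.338,.26],[np.pi,0,-.1])
T=eyes.camera_info("top")
for p in((186,250),(248,218),(163,170),(222,258)): print(onz(T,p,.1).round(3))
E
```

```text
-0.0641868838704148 -0.05578374041749551 [ 0.5624 -0.0558  0.1079]
-0.06638586408103392 0.06863064273458822 [0.5605 0.0686 0.1068]
0.017259029092641646 0.07127525180902085 [0.6329 0.0713 0.1486]
0.018548441285382033 -0.055284076814803344 [ 0.6341 -0.0553  0.1493]
leg -0.0469 [ 0.5744 -0.0232  0.1218]
leg -0.0474 [0.574  0.0223 0.1215]
leg -0.001 [ 0.6141 -0.0232  0.1447]
leg -0.0016 [0.6136 0.0232 0.1444]
shift [ 0.3335 -0.0313  0.0747] turn [ 22.48 -24.92  92.85] rows>= 14.0
[0.413 0.364 0.1  ]
[0.489 0.216 0.1  ]
[0.608 0.426 0.1  ]
[0.393 0.277 0.1  ]
```

```bash
python3 - <<'E'
from h import *
import pickle
from scipy.optimize import least_squares
s,c,im=pickle.load(open("w1.pkl","rb"))
T=eyes.camera_info("top")
z=np.array([-.5,0,.8660254]);x=np.array([.8660254,0,.5]);y=np.array([0,1,0.])
px=np.array([(260+u/5,110+v/5) for u,v in((88,72),(593,60),(588,390),(107,397),(220,145),(405,142),(225,328),(407,325))])
L=np.array([(-40,-85,0),(-40,38,0),(40,38,0),(40,-85,0),(-22.5,-53,6),(-22.5,-9,6),(22.5,-53,6),(22.5,-9,6)])/1000
def m(p,n):
    A=Ro.from_euler('z',p[3])
    l=L[:n]
    return p[:3]+A.apply(l@np.stack([x,y,z]))
for n,k in((4,0),(4,1),(8,0)):
    f=lambda p:(proj(c,m(p if k==0 else [p[0],p[1],.14,p[3]],n))-px[:n]).ravel()
    r=least_squares(f,[.618,.03,.14,0]);print(n,k,r.x.round(4),r.fun.round(1))
A=np.array([(150,470),(553,478),(88,72)])
E
```

```text
4 0 [0.5912 0.0305 0.1355 0.0194] [-0.6  0.4  0.7  0.5 -0.2 -0.7  0.1 -0.3]
4 1 [0.588  0.0305 0.7537 0.0194] [-1.4  0.1  1.5  0.2  0.5 -0.  -0.6  0.4]
8 0 [0.5909 0.0307 0.1355 0.0175] [-0.4  0.   1.   0.3 -0.1 -0.8  0.1 -0.6 -0.1  0.2 -0.4  0.   0.5  0.4
 -0.6  0.4]
```

Call:
arm_command([
  [[1,0.333,-0.031,0.075,22.5,-24.9,92.9],[1,0.333,-0.031,0.075,22.5,-24.9,92.9],[1,0.333,-0.031,0.075,22.5,-24.9,92.9],[1,0.333,-0.031,0.075,22.5,-24.9,92.9],[1,0.333,-0.031,0.075,22.5,-24.9,92.9],[1,0.333,-0.031,0.075,22.5,-24.9,92.9],[1,0.333,-0.031,0.075,22.5,-24.9,92.9],[1,0.333,-0.031,0.075,22.5,-24.9,92.9],[1,0.333,-0.031,0.075,22.5,-24.9,92.9],[1,0.333,-0.031,0.075,22.5,-24.9,92.9],[1,0.333,-0.031,0.075,22.5,-24.9,92.9],[1,0.333,-0.031,0.075,22.5,-24.9,92.9]],
])

```text
time: 3.15
ee_pos: [0.5122, 0.3407, 0.2578]
tcp_rot: [3.038, -0.077, 0.277]
contact_force: [-0.2, -0.4, 1.2]
width: 1.003
```

Call:
arm_command([
  [[1,0,0,0,0,0,0]],
])

```text
time: 3.23
ee_pos: [0.5139, 0.3386, 0.2589]
tcp_rot: [3.037, -0.08, 0.277]
contact_force: [-0.7, 0.5, 0.3]
width: 0.999
```

```bash
python3 - <<'E'
from h import *
go([.513,.338,.26],[np.pi,0,-.1])
E
```

```text
shift [-0.0009  0.0004 -0.0011] turn [ 5.07 -5.65 21.31] rows>= 4.0
```

Call:
arm_command([
  [[1,-0.001,0,-0.001,5.1,-5.6,21.3],[1,-0.001,0,-0.001,5.1,-5.6,21.3],[1,-0.001,0,-0.001,5.1,-5.6,21.3],[1,-0.001,0,-0.001,5.1,-5.6,21.3],[1,-0.001,0,-0.001,5.1,-5.6,21.3]],
])

```text
time: 3.65
ee_pos: [0.5123, 0.3372, 0.2612]
tcp_rot: [-3.14, -0.003, -0.095]
contact_force: [0.5, -0.7, 0.3]
width: 1.006
```

```bash
python3 - <<'E'
from h import *
import pickle
s=monitor.sense();c=eyes.camera_info("wrist");im=eyes.snapshot("wrist")
pickle.dump((s,c,im),open("w2.pkl","wb"));print(s['ee_pos'],s['tcp_rot'],s['contact_force'])
p=proj(c,[[.513,.338,.122]])[0];print(p)
x,y=int(p[0])-80,max(0,int(p[1])-60);print(x,y)
cv2.imwrite("pics/w2.png",cv2.resize(im[y:y+120,x:x+160,::-1],None,fx=5,fy=5,interpolation=cv2.INTER_CUBIC))
E
```

```text
[0.51225119 0.33721475 0.26115434] [-3.14045293e+00 -3.09757417e-03 -9.45417223e-02] [ 0.49121276 -0.71040629  0.25040013]
[326.22740036 190.58814944]
246 130
```

View pics/w2.png

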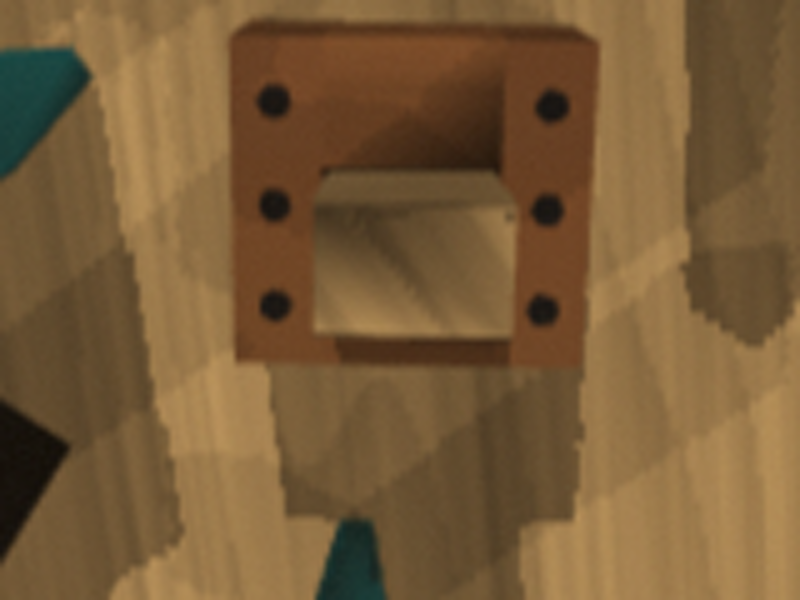

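```bash
python3 - <<'E'
from h import *
import pickle
s,c,im=pickle.load(open("w2.pkl","rb"))
q=[onz(c,(246+u/5,130+v/5),.122) for u,v in((313,208),(515,208),(515,338),(313,335))]
print(np.round(q,4)); m=np.mean(q,0);print(m, np.arctan2(q[1][1]-q[0][1],q[1][0]-q[0][0]),np.linalg.norm(q[1]-q[0]),np.linalg.norm(q[2]-q[1]))
go([m[0],m[1],.078],[np.pi,0,-.1])
E
```

```text
[[0.4977 0.3586 0.122 ]
 [0.5368 0.3549 0.122 ]
 [0.535  0.3286 0.122 ]
 [0.4949 0.3331 0.122 ]]
[0.51610184 0.34381192 0.122     ] -0.09438403925562303 0.039292784355032875 0.026343145269843445
shift [ 0.003  -0.0064  0.1832] turn [-0.07 -0.18  0.37] rows>= 5.0
```

Call:
arm_command([
  [[1,0.003,-0.006,0.06,0,0,0.4],[1,0.003,-0.006,0.1,0,0,0.4],[1,0.003,-0.006,0.14,0,0,0.4],[1,0.003,-0.006,0.183,0,0,0.4],[1,0.003,-0.006,0.183,0,0,0.4],[1,0.003,-0.006,0.183,0,0,0.4],[0,0.003,-0.006,0.183,0,0,0.4],[0,0.003,-0.006,0.183,0,0,0.4],[0,0.003,-0.006,0.183,0,0,0.4],[0,0.003,-0.006,0.183,0,0,0.4],[0,0.003,-0.006,0.183,0,0,0.4],[0,0.003,-0.006,0.183,0,0,0.4]],
], newtons=60)

```text
time: 4.7
ee_pos: [0.5175, 0.3447, 0.0815]
tcp_rot: [-3.136, -0.007, -0.103]
contact_force: [-1.5, 0.9, 6.6]
width: 0.462
```

Call:
arm_command([
  [[0,0,0,-0.02,0,0,0],[0,0,0,-0.05,0,0,0],[0,0,0,-0.09,0,0,0],[0,0,0,-0.13,0,0,0],[0,0,0,-0.17,0,0,0],[0,0,0,-0.21,0,0,0],[0,0,0,-0.21,0,0,0],[0,0,0,-0.21,0,0,0]],
])

```text
time: 5.37
ee_pos: [0.5167, 0.3439, 0.2933]
tcp_rot: [-3.135, -0.01, -0.104]
contact_force: [-0.8, 0.8, -1.4]
width: 0.461
```

```bash
python3 - <<'E'
from h import *
import pickle
s=monitor.sense();c=eyes.camera_info("wrist");im=eyes.snapshot("wrist")
pickle.dump((s,c,im),open("w3.pkl","wb"));print(s)
# head expected: wedge centre vs TCP
R=Ro.from_euler('xyz',s['tcp_rot'])
sz=np.array([-.5,0,.866]);sx=np.array([.866,0,.5])
Rz=Ro.from_euler('z',.0185);sz=Rz.apply(sz);sx=Rz.apply(sx)
P=np.array([.5895,.0305,.14])
print(sx,sz)
# observation pose: grasp on line, TCP 0.16 above mouth along slot z
go(P+.2*sz,R=RM(-sz,sx))
im2=im[:,:,::-1]; cv2.imwrite("pics/w3.png",im2)
E
```

```text
{'time': 5.3667, 'joint_pos': array([4.95842886e-01, 2.36372313e-01, 1.07872042e+00, 2.12446070e-04,
       1.81431286e+00, 5.99405508e-01]), 'dq': array([ 0.00073705,  0.04319097,  0.10640814,  0.00158526, -0.01115268,
        0.00036233]), 'tau': array([ 2.98902229e-02, -4.40627110e+01, -3.35030723e+01,  3.91612912e-04,
        1.29130631e-02, -1.10626473e-06]), 'ee_pos': array([0.51672045, 0.34392873, 0.29332589]), 'tcp_rot': array([-3.13454736, -0.00994646, -0.10354518]), 'contact_force': array([-0.82594221,  0.76929843, -1.44982975]), 'moment': array([0.01794925, 0.03642791, 0.03657855]), 'width': 0.46109115201811973}
[0.86585181 0.01602009 0.5       ] [-0.49991444 -0.00924947  0.866     ]
shift [ 0.0064  0.3158 -0.0245] turn [ 1.64 29.67 -6.88] rows>= 8.0
```

View pics/w3.png

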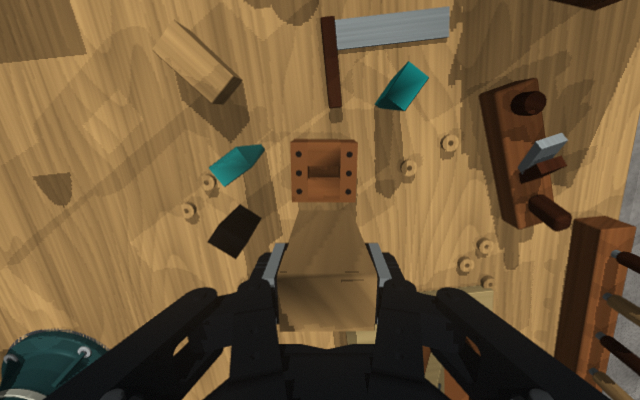

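```bash
python3 - <<'E'
from h import *
import pickle
from scipy.optimize import least_squares
s,c,im=pickle.load(open("w3.pkl","rb"))
R=Ro.from_euler('xyz',s['tcp_rot'])
# tool-frame wedge: tool z = -wedge z
L=np.array([(-20,-14,-55),(20,-14,-55),(20,14,-55),(-20,14,-55),(-20,-5,55),(20,-5,55)])/1000
px=np.array([(278,279),(377,281),(376,331),(279,331),(297,205),(357,205)],float)
f=lambda p:(proj(c,s['ee_pos']+R.apply(Ro.from_rotvec(p[3:]).apply(L)+p[:3]))-px).ravel()
print(f(np.r_[0,0,.0145,0,0,0]).round(1))
r=least_squares(f,np.r_[0,0,.0145,0,0,0]);print(r.x.round(4),r.fun.round(1))
E
```

```text
[-3.8 -3.  -0.3 -4.9 -2.7  4.2 -1.4  4.1  2.6  3.7 -4.8  3.7]
[0.0009 0.0001 0.0179 0.0478 0.0004 0.0054] [-0.  -1.   0.5 -2.5 -2.7  2.5  2.1  2.   4.  -0.9 -3.8 -0.6]
```

Call:
arm_command([
  [[0,0.006,0.316,-0.025,1.6,29.7,-6.9],[0,0.006,0.316,-0.025,1.6,29.7,-6.9],[0,0.006,0.316,-0.025,1.6,29.7,-6.9],[0,0.006,0.316,-0.025,1.6,29.7,-6.9],[0,0.006,0.316,-0.025,1.6,29.7,-6.9],[0,0.006,0.316,-0.025,1.6,29.7,-6.9],[0,0.006,0.316,-0.025,1.6,29.7,-6.9],[0,0.006,0.316,-0.025,1.6,29.7,-6.9],[0,0.006,0.316,-0.025,1.6,29.7,-6.9],[0,0.006,0.316,-0.025,1.6,29.7,-6.9],[0,0.006,0.316,-0.025,1.6,29.7,-6.9]],
])

```text
time: 6.33
ee_pos: [0.4883, 0.0287, 0.3104]
tcp_rot: [3.14, -0.518, 0.019]
contact_force: [0.3, -0.3, -0.4]
width: 0.462
```

```bash
python3 - <<'E'
from h import *
import pickle
s=monitor.sense();c=eyes.camera_info("wrist");im=eyes.snapshot("wrist")
pickle.dump((s,c,im),open("w4.pkl","wb"));print(s['ee_pos'],s['tcp_rot'],s['joint_pos'])
ims=eyes.snapshot("side");imt=eyes.snapshot("top")
cv2.imwrite("pics/side4.png",ims[:,:,::-1]);cv2.imwrite("pics/top4.png",imt[:,:,::-1])
a=cv2.resize(im[100:400,160:480,::-1],(640,600));b=cv2.resize(imt[115:175,285:385,::-1],None,fx=1.6,fy=1.6)
cv2.imwrite("pics/w4.png",a)
E
```

```text
[0.4882737  0.02873205 0.31042252] [ 3.14022524 -0.51756057  0.01909635] [-0.0935645  -0.4251015   1.73614978  0.05610396  1.31596418 -0.11215624]
```

View pics/w4.png

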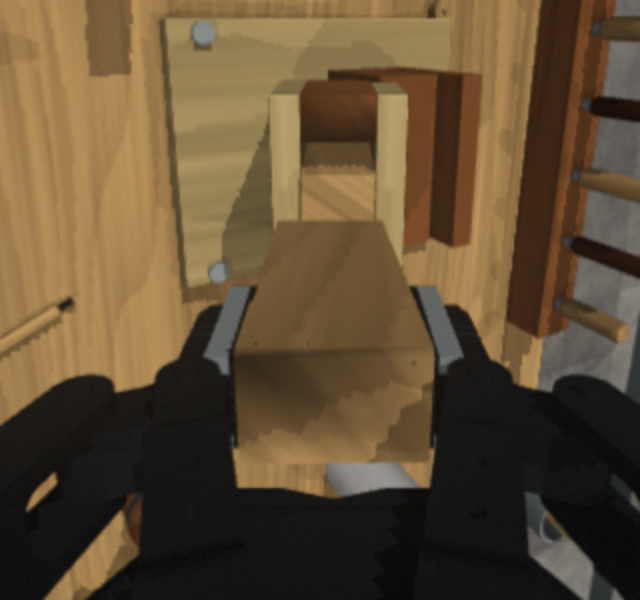

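```bash
python3 - <<'E'
from h import *
import pickle
from scipy.optimize import least_squares
s,c,im=pickle.load(open("w4.pkl","rb"))
R=Ro.from_euler('xyz',s['tcp_rot'])
cv=lambda a:np.array(a,float)/2+[160,100]-0.25
L=np.array([(-20,-14,-55),(20,-14,-55),(20,14,-55),(-20,14,-55),(-20,-5,55),(20,-5,55)])/1000
px=cv([(238,350),(430,348),(432,460),(238,462),(280,222),(385,222)])
f=lambda p:(proj(c,s['ee_pos']+R.apply(Ro.from_rotvec(p[3:]).apply(L)+p[:3]))-px).ravel()
r=least_squares(f,np.r_[0,0,.0145,0,0,0]);print('wedge',r.x.round(4),r.fun.round(1)); 
g=lambda p:f(np.r_[p,0,0,0]);r=least_squares(g,[0,0,.0145]);print(r.x.round(4),r.fun.round(1))
S=np.array([(-40,38,0),(40,38,0),(-22.5,-9,6),(22.5,-9,6),(-22.5,9,0),(22.5,9,0)])/1000
ps=cv([(272,97),(407,95),(301,167),(375,167),(301,140),(376,140)])
B=np.array([[.8660254,0,.5],[0,1,0],[-.5,0,.8660254]])
def fs(p): return (proj(c,p[:3]+Ro.from_euler('z',p[3]).apply(S@B))-ps).ravel()
r=least_squares(fs,[.59,.03,.14,.018]);print('slot',r.x.round(4),r.fun.round(1))
h=lambda p:fs([p[0],p[1],.14,.0185]);r=least_squares(h,[.59,.03]);print('slot z fixed',r.x.round(4),r.fun.round(1))
# top view check
T=eyes.camera_info("top")
for P in([.591,.0305,.136],[.5895,.0305,.14],[.618,.03,.14]):
  print(proj(T,np.array(P)+np.array([(-40,-85,0),(-40,38,0),(40,38,0),(40,-85,0)])/1000@B).round(1).tolist())
E
```

```text
wedge [-0.0004  0.0023  0.0189 -0.0127 -0.0049 -0.0088] [-1.1 -0.8  1.2 -0.7 -2.4  0.9  2.3  0.8  0.5  0.1 -0.5 -0.4]
[-0.0002  0.0022  0.0196] [-0.8 -0.5  1.   0.6 -3.2  1.3  2.2  0.2  1.2 -1.3  0.1 -1.3]
slot [0.6001 0.0278 0.12   0.0246] [ 0.6 -1.9 -1.5 -1.1  0.9  1.6 -0.2  1.5  0.9 -0.  -0.7 -0.1]
slot z fixed [0.5885 0.0317] [-1.4 -3.4  1.  -2.2 -0.3  2.8  1.1  2.9 -0.2  0.2  0.6  0.3]
[[359.5, 188.9], [308.6, 189.2], [308.4, 157.7], [360.6, 157.4]]
[[359.7, 189.3], [308.6, 189.6], [308.4, 157.9], [360.7, 157.7]]
[[359.7, 177.6], [308.8, 177.9], [308.5, 146.1], [360.7, 145.8]]
```

```bash
cat >> h.py <<'E'
sz=Ro.from_euler('z',.0185).apply([-.5,0,.8660254]);sx=Ro.from_euler('z',.0185).apply([.8660254,0,.5])
P=np.array([.5893,.0315,.14])
def slot(z,dx=0,dy=0): go(P+z*sz+dx*sx+[0,dy,0],R=RM(-sz,sx))
E
python3 -c "
from h import *
slot(.088)"
```

```text
shift [0.0019 0.0002 0.1108] turn [0.01 0.25 0.19] rows>= 3.0
```

Call:
arm_command([
  [[0,0.002,0,0.04,0,0.2,0.2],[0,0.002,0,0.08,0,0.2,0.2],[0,0.002,0,0.11,0,0.2,0.2],[0,0.002,0,0.11,0,0.2,0.2],[0,0.002,0,0.11,0,0.2,0.2],[0,0.002,0,0.11,0,0.2,0.2]],
])

```text
time: 6.98
ee_pos: [0.5458, 0.0303, 0.2198]
tcp_rot: [3.141, -0.527, 0.018]
contact_force: [-0.2, 0.7, -1.0]
width: 0.463
```

```bash
python3 - <<'E'
from h import *
import pickle
s=monitor.sense();c=eyes.camera_info("wrist");im=eyes.snapshot("wrist")
pickle.dump((s,c,im),open("w5.pkl","wb"));print(s['ee_pos'],s['tcp_rot'],s['contact_force'])
slot(.088)
it=eyes.snapshot("top")
S=eyes.snapshot("side")
a=cv2.resize(im[60:260,220:420,::-1],(400,400),interpolation=cv2.INTER_CUBIC)
b=cv2.resize(S[150:250,240:340,::-1],(400,400),interpolation=cv2.INTER_CUBIC)
cv2.imwrite("pics/w5.png",np.hstack([a,b]))
E
```

```text
[0.54581726 0.03025361 0.21984568] [ 3.14097267 -0.52664879  0.01773606] [-0.20268773  0.73759065 -0.97284468]
shift [-0.0032 -0.0007  0.0038] turn [ 0.08 -0.3  -0.05] rows>= 1.0
```

View pics/w5.png

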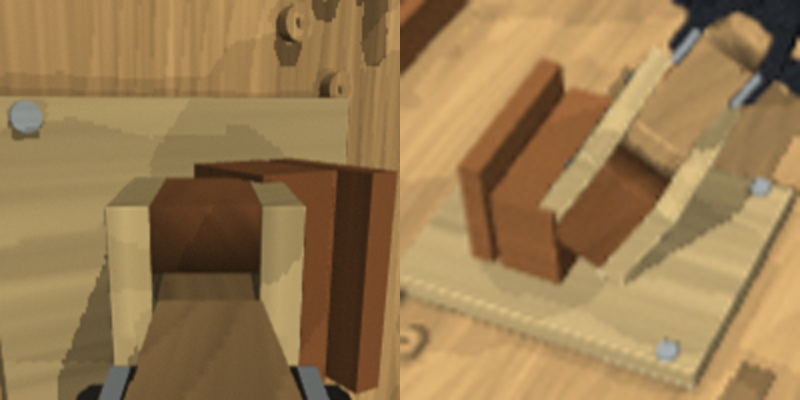

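```bash
python3 - <<'E'
from h import *
import pickle
s,c,im=pickle.load(open("w5.pkl","rb"))
def pl(px,zs): # point on plane slot z = zs; return slot x,y
    o,d=ray(c,px); q=o+d*((P+zs*sz-o)@sz)/(d@sz); return (((q-P)@sx)*1e3).round(1),((q-P)@np.cross(sz,sx)*1e3).round(1)
f=lambda u,v:(220+u/2-.25,60+v/2-.25)
for n,p in dict(oL=(107,207),iL=(150,207),iR=(261,207),oR=(304,207),ch=(206,272)).items(): print(n,pl(f(*p),0))
T=(s['ee_pos']-P)@sz
for n,p in dict(wL=(155,298),wR=(262,298)).items(): print(n,[pl(f(*p),T-k) for k in(.0695,.074)])
print("tcp in slot",(s['ee_pos']-P)@sx,(s['ee_pos']-P)[1],T)
g=im.astype(int).sum(2)
for v in(175,215): r=g[v,265:380]; d=abs(np.diff(cv2.GaussianBlur(r.astype(np.float32)[None],(1,1),0)[0])); print(v,[(265+i+1,int(d[i])) for i in np.where(d>45)[0]])
col=g[190:216,325];print(col.tolist())
E
```

```text
oL (np.float64(-40.3), np.float64(35.6))
iL (np.float64(-23.2), np.float64(35.7))
iR (np.float64(21.1), np.float64(35.7))
oR (np.float64(38.3), np.float64(35.7))
ch (np.float64(-0.9), np.float64(8.7))
wL [(np.float64(-20.1), np.float64(4.5)), (np.float64(-20.6), np.float64(3.0))]
wR [(np.float64(20.5), np.float64(4.5)), (np.float64(20.9), np.float64(3.0))]
tcp in slot 0.002252161567994039 -0.0012463923315964229 0.0908975691560671
175 [(np.int64(274), 49), (np.int64(294), 50), (np.int64(295), 227), (np.int64(351), 142), (np.int64(372), 115)]
215 [(np.int64(275), 46), (np.int64(276), 131), (np.int64(296), 150), (np.int64(353), 98), (np.int64(370), 99), (np.int64(371), 113)]
[106, 103, 102, 97, 86, 91, 140, 188, 208, 212, 211, 211, 216, 210, 209, 214, 217, 214, 217, 229, 247, 261, 258, 263, 266, 262]
```

Call:
arm_command([
  [[0,-0.0012,0,0.005,0,0,0],[0,-0.0012,0,0.012,0,0,0],[0,-0.0012,0,0.02,0,0,0],[0,-0.0012,0,0.028,0,0,0],[0,-0.0012,0,0.036,0,0,0],[0,-0.0012,0,0.042,0,0,0],[0,-0.0012,0,0.048,0,0,0],[0,-0.0012,0,0.048,0,0,0]],
])

```text
time: 7.8
ee_pos: [0.568, 0.0298, 0.1739]
tcp_rot: [-3.141, -0.522, 0.016]
contact_force: [-0.2, 1.8, -0.3]
width: 0.461
```

Call:
arm_command([
  [[0,0,0,0.004,0,0,0],[0,0,0,0.008,0,0,0],[0,0,0,0.011,0,0,0],[0,0,0,0.013,0,0,0],[0,0,0,0.013,0,0,0]],
])

```text
time: 8.22
ee_pos: [0.5751, 0.0304, 0.1649]
tcp_rot: [-3.141, -0.525, 0.016]
contact_force: [0.9, 4.2, -1.1]
width: 0.461
```

Call:
arm_command([
  [[0,0,-0.001,0.001,0,0,0],[0,0,-0.0015,0.002,0,0,0],[0,0,-0.0015,0.003,0,0,0],[0,0,-0.0015,0.004,0,0,0],[0,0,-0.0015,0.004,0,0,0]],
])

```text
time: 8.63
ee_pos: [0.5768, 0.0311, 0.1613]
tcp_rot: [3.141, -0.525, 0.016]
contact_force: [0.5, 1.2, -0.5]
width: 0.465
```

Call:
arm_command([
  [[0,0,0,0.001,0,0,0],[0,0,0,0.002,0,0,0],[0,0,0,0.003,0,0,0],[0,0,0,0.003,0,0,0]],
])

```text
time: 8.97
ee_pos: [0.5784, 0.0312, 0.1589]
tcp_rot: [3.141, -0.525, 0.016]
contact_force: [-0.6, 1.7, -0.1]
width: 0.465
```

Still free; release here and let it settle, then back off along the slot axis.

Call:
arm_command([
  [[0.6,0,0,0,0,0,0],[0.75,0,0,0,0,0,0],[0.9,0,0,0,0,0,0],[0.9,0,0,0,0,0,0],[0.9,0,0,0,0,0,0],[0.9,0,0,-0.02,0,0,0],[0.9,0,0,-0.05,0,0,0],[0.9,0,0,-0.09,0,0,0],[0.9,0,0,-0.13,0,0,0],[0.9,0,0,-0.13,0,0,0]],
])

```text
time: 9.8
ee_pos: [0.5145, 0.0302, 0.2827]
tcp_rot: [3.139, -0.542, 0.017]
contact_force: [0.7, 0.0, 2.1]
width: 0.898
```

```bash
python3 - <<'E'
from h import *
import pickle
s=monitor.sense();c=eyes.camera_info("wrist");im=eyes.snapshot("wrist")
pickle.dump((s,c,im),open("w6.pkl","wb"));print(s['ee_pos'],s['tcp_rot'],s['contact_force'])
t=eyes.snapshot("top");S=eyes.snapshot("side")
a=cv2.resize(im[50:250,220:420,::-1],(600,600),interpolation=cv2.INTER_CUBIC)
b=cv2.resize(t[200:240,420:470,::-1],(200,160),interpolation=cv2.INTER_CUBIC)
d=cv2.resize(S[130:180,345:390,::-1],(200,222),interpolation=cv2.INTER_CUBIC)
e=cv2.resize(S[160:214,250:302,::-1],(200,218),interpolation=cv2.INTER_CUBIC)
cv2.imwrite("pics/w6.png",np.hstack([a,np.vstack([b,d,e])]))
E
```

```text
[0.51450161 0.03018188 0.28269621] [ 3.13913382 -0.54214926  0.01691382] [0.74923567 0.01529071 2.1472873 ]
```

View pics/w6.png

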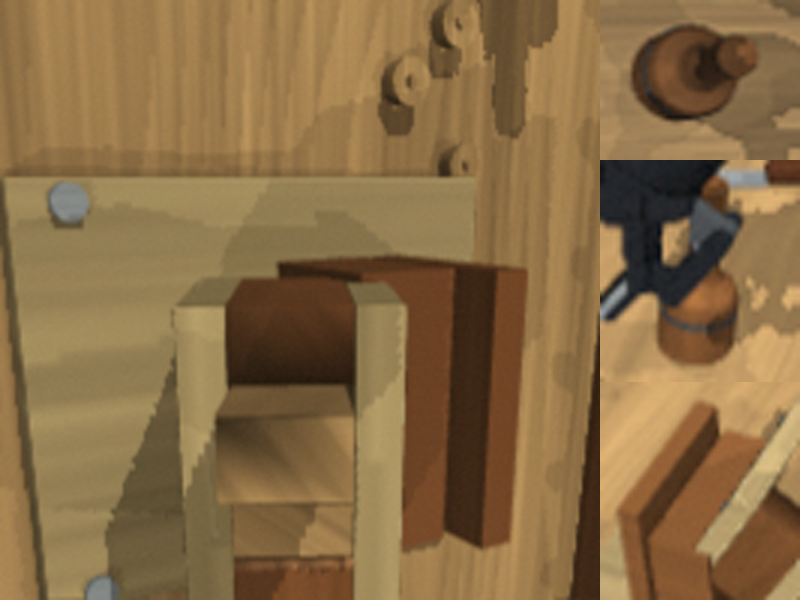

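```bash
python3 - <<'E'
from h import *
import pickle
s,c,im=pickle.load(open("w6.pkl","rb"))
ys=np.cross(sz,sx)
for h in(.058,.062,.066):
  for u,v in((215,420),(355,418),(217,503),(355,503)):
    o,d=ray(c,(220+u/3-.3,50+v/3-.3)); q=o+d*((P+h*sz-o)@sz)/(d@sz); print(h,((q-P)@sx*1e3).round(1),((q-P)@ys*1e3).round(1),end=' ')
  print()
T=eyes.camera_info("top")
a=onz(T,(454.7,213.2),.15);print("mallet top",a,"head",onz(T,(420+81/4,200+70/4),.05))
go([a[0]-.003,a[1],.30],[np.pi,0,0])
E
```

```text
0.058 -22.1 11.1 0.058 18.1 11.4 0.058 -22.4 -14.3 0.058 18.4 -14.6 
0.062 -21.7 12.1 0.062 17.9 12.5 0.062 -22.0 -12.8 0.062 18.2 -13.1 
0.066 -21.3 13.2 0.066 17.6 13.6 0.066 -21.6 -11.4 0.066 17.9 -11.6 
mallet top [ 0.49267953 -0.27348045  0.15      ] head [ 0.49119547 -0.26491952  0.05      ]
shift [-0.0105  0.3033 -0.038 ] turn [ -0.19 -30.15   0.88] rows>= 8.0
```

Call:
arm_command([
  [[1,-0.01,0.303,-0.038,-0.2,-30.1,0.9],[1,-0.01,0.303,-0.038,-0.2,-30.1,0.9],[1,-0.01,0.303,-0.038,-0.2,-30.1,0.9],[1,-0.01,0.303,-0.038,-0.2,-30.1,0.9],[1,-0.01,0.303,-0.038,-0.2,-30.1,0.9],[1,-0.01,0.303,-0.038,-0.2,-30.1,0.9],[1,-0.01,0.303,-0.038,-0.2,-30.1,0.9],[1,-0.01,0.303,-0.038,-0.2,-30.1,0.9],[1,-0.01,0.303,-0.038,-0.2,-30.1,0.9],[1,-0.01,0.303,-0.038,-0.2,-30.1,0.9],[1,-0.01,0.303,-0.038,-0.2,-30.1,0.9]],
])

```text
time: 10.87
ee_pos: [0.4903, -0.2719, 0.2981]
tcp_rot: [-3.139, 0.002, 0.001]
contact_force: [-0.6, -0.0, -0.2]
width: 1.002
```

```bash
python3 - <<'E'
from h import *
import pickle
s=monitor.sense();c=eyes.camera_info("wrist");im=eyes.snapshot("wrist")
pickle.dump((s,c,im),open("w7.pkl","wb"));print(s['ee_pos'],s['tcp_rot'])
p=proj(c,[[.492,-.272,.15]])[0].astype(int);x,y=p[0]-60,max(0,p[1]-60);print(p,x,y)
cv2.imwrite("pics/w7.png",cv2.resize(im[y:y+120,x:x+120,::-1],(600,600),interpolation=cv2.INTER_CUBIC))
E
```

```text
[ 0.49027857 -0.27185496  0.2980674 ] [-3.13919327e+00  2.35808931e-03  7.85663417e-04]
[328 189] 268 129
```

View pics/w7.png

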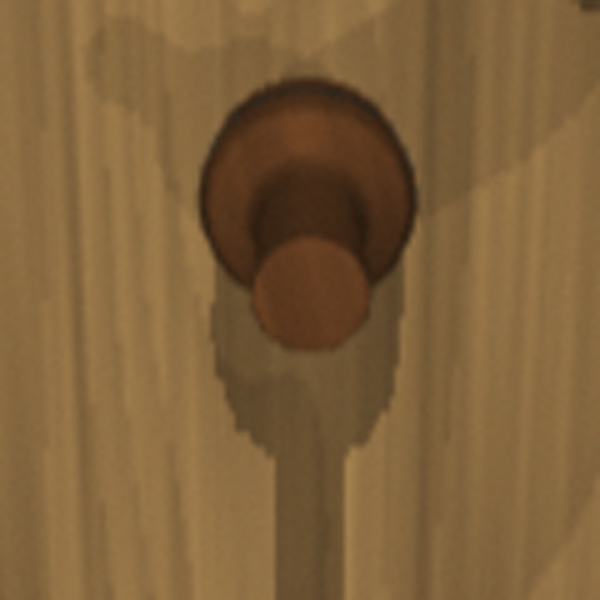

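```bash
python3 - <<'E'
from h import *
import pickle
s,c,im=pickle.load(open("w7.pkl","rb"))
a=onz(c,(268+311/5,129+294/5),.15);print(a,onz(c,(268+308/5,129+188/5),.062))
go([a[0],a[1],.091],[np.pi,0,0])
E
```

```text
[ 0.4942066 -0.2702397  0.15     ] [ 0.49427675 -0.26408587  0.062     ]
shift [ 0.0042 -0.0009  0.2076] turn [-0.1   0.1   0.09] rows>= 5.0
```

Call:
arm_command([
  [[1,0.004,-0.002,0.04,0,0,0],[1,0.004,-0.002,0.08,0,0,0],[1,0.004,-0.002,0.12,0,0,0],[1,0.004,-0.002,0.16,0,0,0],[1,0.004,-0.002,0.19,0,0,0],[1,0.004,-0.002,0.207,0,0,0],[0.6,0.004,-0.002,0.207,0,0,0],[0.4,0.004,-0.002,0.207,0,0,0],[0,0.004,-0.002,0.207,0,0,0],[0,0.004,-0.002,0.207,0,0,0],[0,0.004,-0.002,0.207,0,0,0],[0,0.004,-0.002,0.207,0,0,0]],
], newtons=110)

```text
time: 11.92
ee_pos: [0.4948, -0.2717, 0.0951]
tcp_rot: [3.139, -0.002, -0.0]
contact_force: [-1.8, 0.6, 6.5]
width: 0.267
```

Call:
arm_command([
  [[0,0,0,0,0,0,0],[0,0,0,0,0,0,0],[0,0,0,0,0,0,0]],
])

```text
time: 12.17
ee_pos: [0.4948, -0.2717, 0.0951]
tcp_rot: [3.14, -0.002, -0.0]
contact_force: [-3.2, 1.5, 6.8]
width: 0.27
```

Call:
arm_command([
  [[0,0,0,-0.02,0,0,0],[0,0,0,-0.05,0,0,0],[0,0,0,-0.09,0,0,0],[0,0,0,-0.13,0,0,0],[0,0,0,-0.17,0,0,0],[0,0,0,-0.21,0,0,0],[0,0,0,-0.25,0,0,0],[0,0,0,-0.25,0,0,0],[0,0,0,-0.25,0,0,0]],
])

```text
time: 12.92
ee_pos: [0.4951, -0.2716, 0.3459]
tcp_rot: [3.138, -0.006, -0.0]
contact_force: [-0.6, 0.6, -4.2]
width: 0.267
```

```bash
python3 -c "
from h import *
s=monitor.sense();print(s['ee_pos'],s['contact_force'],s['width'])
slot(.25,-.0015)"
```

```text
[ 0.49505264 -0.27163637  0.34589321] [-0.57752286  0.55380279 -4.1917629 ] 0.2667578695326975
shift [-0.0321 -0.3008 -0.0112] turn [ 0.49 29.69 -1.  ] rows>= 8.0
```

Call:
arm_command([
  [[0,-0.032,-0.301,-0.011,0.5,29.7,-1],[0,-0.032,-0.301,-0.011,0.5,29.7,-1],[0,-0.032,-0.301,-0.011,0.5,29.7,-1],[0,-0.032,-0.301,-0.011,0.5,29.7,-1],[0,-0.032,-0.301,-0.011,0.5,29.7,-1],[0,-0.032,-0.301,-0.011,0.5,29.7,-1],[0,-0.032,-0.301,-0.011,0.5,29.7,-1],[0,-0.032,-0.301,-0.011,0.5,29.7,-1],[0,-0.032,-0.301,-0.011,0.5,29.7,-1],[0,-0.032,-0.301,-0.011,0.5,29.7,-1],[0,-0.032,-0.301,-0.011,0.5,29.7,-1]],
])

```text
time: 13.83
ee_pos: [0.4619, 0.0291, 0.3507]
tcp_rot: [-3.137, -0.513, 0.015]
contact_force: [0.1, 0.0, -4.1]
width: 0.271
```

```bash
python3 -c "
from h import *
s=monitor.sense();print(s['ee_pos'],s['contact_force'],s['width'],(s['ee_pos']-P)@sz,(s['contact_force'])@sz)
slot(.25,-.0015);slot(.17,-.0015)"
```

```text
[0.46187153 0.02913195 0.35068038] [ 9.06692114e-02  2.72167074e-03 -4.13200609e+00] 0.27063876698709666 0.24617979586863287 -3.6237742446209293
shift [ 0.0035 -0.     -0.0039] turn [-0.17  0.61 -0.15] rows>= 1.0
shift [0.0043 0.0002 0.0761] turn [-0.17  0.61 -0.15] rows>= 2.0
```

Call:
arm_command([
  [[0,0.004,0,0.03,0,0.6,0],[0,0.004,0,0.06,0,0.6,0],[0,0.004,0,0.08,0,0.6,0],[0,0.004,0,0.088,0,0.6,0],[0,0.004,0,0.094,0,0.6,0],[0,0.004,0,0.094,0,0.6,0]],
])

```text
time: 14.33
ee_pos: [0.5123, 0.0297, 0.2726]
tcp_rot: [-3.137, -0.526, 0.014]
contact_force: [0.7, 0.2, -3.7]
width: 0.272
```

```bash
cat > st.py <<'E'
from h import *
s=monitor.sense();print(s['time'],s['contact_force'].round(1),s['width'],'slotxyz',((s['ee_pos']-P)@np.stack([sx,np.cross(sz,sx),sz],1)).round(4),'Fz',((s['contact_force'])@sz).round(1),s['tcp_rot'])
E
python3 st.py
```

```text
14.3333 [ 0.7  0.2 -3.7] 0.27248110407446036 slotxyz [-0.0004 -0.0003  0.1534] Fz -3.5 [-3.13691622 -0.52575101  0.01384926]
```

Call:
arm_command([
  [[0,-0.001,0,0.003,0,0,0],[0,-0.001,0,0.006,0,0,0],[0,-0.001,0,0.009,0,0,0],[0,-0.001,0,0.012,0,0,0],[0,-0.001,0,0.015,0,0,0],[0,-0.001,0,0.015,0,0,0]],
])

```text
time: 14.83
ee_pos: [0.5196, 0.0304, 0.2633]
tcp_rot: [-3.14, -0.533, 0.017]
contact_force: [-3.8, -2.2, 0.5]
width: 0.27
```

```bash
python3 st.py
```

```text
14.8333 [-3.8 -2.2  0.5] 0.2695181135142009 slotxyz [0.0013 0.0002 0.1416] Fz 2.3 [-3.13968386 -0.53290903  0.01697349]
```

Call:
arm_command([
  [[0,0,0,0.003,0,0,0],[0,0,0,0.006,0,0,0],[0,0,0,0.008,0,0,0],[0,0,0,0.008,0,0,0]],
])

```text
time: 15.17
ee_pos: [0.5235, 0.0302, 0.2572]
tcp_rot: [-3.141, -0.533, 0.017]
contact_force: [-7.4, -3.1, 4.8]
width: 0.268
```

```bash
python3 st.py; python3 - <<'E'
from h import *
t=eyes.snapshot("side"); cv2.imwrite("pics/s8.png",t[:,:,::-1])
E
```

```text
15.1667 [-7.4 -3.1  4.8] 0.26846746847189484 slotxyz [ 0.0016 -0.      0.1344] Fz 7.9 [-3.14061797 -0.5332482   0.0172998 ]
```

Call:
arm_command([
  [[0,0,0,-0.02,0,0,0],[0,0,0,-0.04,0,0,0],[0,0,0,-0.04,0,0,0],[0,0,0,-0.04,0,0,0],[0,0,0,-0.04,0,0,0]],
])

```text
time: 15.63
ee_pos: [0.5029, 0.031, 0.2874]
tcp_rot: [-3.137, -0.528, 0.016]
contact_force: [0.5, 0.4, -4.3]
width: 0.266
```

```bash
python3 st.py; python3 - <<'E'
from h import *
t=eyes.snapshot("side"); w=eyes.snapshot("wrist");tt=eyes.snapshot("top")
for n,i in(("s9",t),("w9",w),("t9",tt)): cv2.imwrite(f"pics/{n}.png",i[:,:,::-1])
slot(.17,-.0015)
E
```

```text
15.6333 [ 0.5  0.4 -4.3] 0.2657568289854689 slotxyz [-0.0011  0.0011  0.1708] Fz -3.9 [-3.1365974  -0.52797358  0.01619025]
shift [ 0.0005  0.0011 -0.0002] turn [-0.23 -0.11 -0.12] rows>= 1.0
```

Call:
arm_command([
  [[0,0,0,0.015,0,0,0],[0,0,0,0.028,0,0,0],[0,0,0,0.036,0,0,0],[0,0,0,0.04,0,0,0],[0,0,0,0.043,0,0,0],[0,0,0,0.046,0,0,0],[0,0,0,0.046,0,0,0]],
])

```text
time: 16.37
ee_pos: [0.5234, 0.0317, 0.2528]
tcp_rot: [-3.138, -0.526, 0.018]
contact_force: [-29.9, 0.2, 20.0]
width: 0.27
```

```bash
python3 st.py
```

```text
16.3667 [-29.9   0.2  20. ] 0.2700990087180714 slotxyz [-0.0007  0.0015  0.1307] Fz 32.3 [-3.13791031 -0.52565779  0.01781259]
```

Call:
arm_command([
  [[0,0,0,-0.02,0,0,0],[0,0,0,-0.04,0,0,0],[0,0,0,-0.04,0,0,0],[0,0,0,-0.04,0,0,0]],
])

```text
time: 16.7
ee_pos: [0.5064, 0.031, 0.2842]
tcp_rot: [-3.137, -0.531, 0.016]
contact_force: [0.3, -0.4, -3.6]
width: 0.269
```

```bash
python3 st.py
```

```text
16.7 [ 0.3 -0.4 -3.6] 0.2689688948757827 slotxyz [0.0003 0.001  0.1663] Fz -3.3 [-3.13706331 -0.53139987  0.01633891]
```

Call:
arm_command([
  [[0,0,0,0.02,0,0,0],[0,0,0,0.03,0,0,0],[0,0,0,0.037,0,0,0],[0,0,0,0.04,0,0,0],[0,0,0,0.04,0,0,0]],
])

```text
time: 17.12
ee_pos: [0.5227, 0.032, 0.2519]
tcp_rot: [-3.137, -0.523, 0.018]
contact_force: [-34.3, 0.0, 24.3]
width: 0.269
```

```bash
python3 st.py
```

```text
17.1167 [-34.3   0.   24.3] 0.26892026421860116 slotxyz [-0.0017  0.0017  0.1302] Fz 38.2 [-3.13743729 -0.52282684  0.01787419]
```

Call:
arm_command([
  [[0,0,0,-0.03,0,0,0],[0,0,0,-0.07,0,0,0],[0,0,0,-0.11,0,0,0],[0,0,0,-0.12,0,0,0],[0,0,0,-0.12,0,0,0]],
])

```text
time: 17.53
ee_pos: [0.4662, 0.0299, 0.3558]
tcp_rot: [-3.138, -0.536, 0.017]
contact_force: [0.6, -0.4, -2.8]
width: 0.268
```

```bash
python3 st.py; python3 -c "
from h import *
go([.48,-.24,.30],[np.pi,0,0])"
```

```text
17.5333 [ 0.6 -0.4 -2.8] 0.26811276126656514 slotxyz [0.0013 0.0007 0.2485] Fz -2.7 [-3.13765497 -0.53555737  0.01654183]
shift [-0.0205  0.2703  0.0517] turn [ -0.47 -30.68   0.99] rows>= 7.0
```

Call:
arm_command([
  [[0,-0.02,0.27,0.052,-0.5,-30.7,1],[0,-0.02,0.27,0.052,-0.5,-30.7,1],[0,-0.02,0.27,0.052,-0.5,-30.7,1],[0,-0.02,0.27,0.052,-0.5,-30.7,1],[0,-0.02,0.27,0.052,-0.5,-30.7,1],[0,-0.02,0.27,0.052,-0.5,-30.7,1],[0,-0.02,0.27,0.052,-0.5,-30.7,1],[0,-0.02,0.27,0.052,-0.5,-30.7,1],[0,-0.02,0.27,0.052,-0.5,-30.7,1],[0,-0.02,0.27,0.052,-0.5,-30.7,1]],
])

```text
time: 18.37
ee_pos: [0.4797, -0.2392, 0.2925]
tcp_rot: [-3.138, 0.011, -0.0]
contact_force: [0.4, 0.8, -2.9]
width: 0.268
```

```bash
python3 -c "
from h import *
s=monitor.sense();print(s['ee_pos'],s['tcp_rot'],s['contact_force'])
go([.48,-.25,.105],[np.pi,0,0])"
```

```text
[ 0.47968553 -0.23923669  0.29247255] [-3.13801323e+00  1.13686053e-02 -2.00403272e-04] [ 0.43004013  0.79667361 -2.91640741]
shift [0.0024 0.0114 0.1874] turn [-0.21  0.65 -0.01] rows>= 5.0
```

Call:
arm_command([
  [[0,0.002,0.011,0.04,-0.2,0.6,0],[0,0.002,0.011,0.08,-0.2,0.6,0],[0,0.002,0.011,0.12,-0.2,0.6,0],[0,0.002,0.011,0.155,-0.2,0.6,0],[0,0.002,0.011,0.175,-0.2,0.6,0],[0,0.002,0.011,0.187,-0.2,0.6,0],[0,0.002,0.011,0.187,-0.2,0.6,0]],
])

```text
time: 18.95
ee_pos: [0.4786, -0.2481, 0.1051]
tcp_rot: [-3.141, 0.003, 0.002]
contact_force: [-1.0, 0.7, -4.4]
width: 0.271
```

Call:
arm_command([
  [[0,0,0,0.003,0,0,0],[0,0,0,0.006,0,0,0],[0,0,0,0.006,0,0,0]],
])

```text
time: 19.2
ee_pos: [0.4813, -0.251, 0.1046]
tcp_rot: [3.136, -0.006, 0.0]
contact_force: [0.5, -0.4, -2.8]
width: 0.263
```

Call:
arm_command([
  [[0,0,0,0,0,0,0],[0,0,0,0,0,0,0]],
])

```text
time: 19.37
ee_pos: [0.4809, -0.251, 0.1042]
tcp_rot: [3.137, -0.005, -0.0]
contact_force: [0.2, -0.5, -3.9]
width: 0.269
```

Call:
arm_command([
  [[0,0,0,0.003,0,0,0],[0,0,0,0.003,0,0,0]],
])

```text
time: 19.53
ee_pos: [0.4801, -0.2506, 0.0997]
tcp_rot: [3.138, -0.003, -0.0]
contact_force: [0.5, 0.9, -3.7]
width: 0.267
```

Call:
arm_command([
  [[0,0,0,0.001,0,0,0],[0,0,0,0.002,0,0,0],[0,0,0,0.003,0,0,0],[0,0,0,0.003,0,0,0]],
])

```text
time: 19.87
ee_pos: [0.48, -0.2505, 0.0963]
tcp_rot: [3.139, -0.002, -0.0]
contact_force: [0.3, -0.5, -3.4]
width: 0.267
```

Call:
arm_command([
  [[0,0,0,0.001,0,0,0],[0,0,0,0.002,0,0,0],[0,0,0,0.002,0,0,0]],
])

```text
time: 20.12
ee_pos: [0.4803, -0.2507, 0.0951]
tcp_rot: [3.138, -0.003, -0.0]
contact_force: [-1.1, 0.6, -2.3]
width: 0.265
```

Call:
arm_command([
  [[0,0,0,0.002,0,0,0],[0,0,0,0.002,0,0,0],[0,0,0,0.002,0,0,0]],
])

```text
time: 20.37
ee_pos: [0.4803, -0.2509, 0.0951]
tcp_rot: [3.137, -0.004, -0.0]
contact_force: [-3.6, 1.7, 6.8]
width: 0.27
```

Mallet is on the bench (contact at the same height as before). Open and retreat straight up.

Call:
arm_command([
  [[0.4,0,0,0,0,0,0],[0.6,0,0,0,0,0,0],[0.8,0,0,0,0,0,0],[1,0,0,0,0,0,0],[1,0,0,0,0,0,0],[1,0,0,0,0,0,0],[1,0,0,-0.02,0,0,0],[1,0,0,-0.06,0,0,0],[1,0,0,-0.1,0,0,0],[1,0,0,-0.14,0,0,0],[1,0,0,-0.18,0,0,0],[1,0,0,-0.22,0,0,0]],
])

```text
time: 21.37
ee_pos: [0.4793, -0.2496, 0.3147]
tcp_rot: [3.138, -0.003, -0.0]
contact_force: [1.0, -0.3, -0.4]
width: 1.001
```

```bash
python3 -c "
from h import *
slot(.24)"
```

```text
shift [-0.0099 -0.2788 -0.0341] turn [ 0.47 29.82 -0.99] rows>= 7.0
```

Go look at the wedge along the slot axis from the earlier viewpoint.

Call:
arm_command([
  [[1,-0.01,-0.279,-0.034,0.5,29.8,-1],[1,-0.01,-0.279,-0.034,0.5,29.8,-1],[1,-0.01,-0.279,-0.034,0.5,29.8,-1],[1,-0.01,-0.279,-0.034,0.5,29.8,-1],[1,-0.01,-0.279,-0.034,0.5,29.8,-1],[1,-0.01,-0.279,-0.034,0.5,29.8,-1],[1,-0.01,-0.279,-0.034,0.5,29.8,-1],[1,-0.01,-0.279,-0.034,0.5,29.8,-1],[1,-0.01,-0.279,-0.034,0.5,29.8,-1],[1,-0.01,-0.279,-0.034,0.5,29.8,-1]],
])

```text
time: 22.2
ee_pos: [0.4694, 0.0291, 0.3456]
tcp_rot: [3.142, -0.523, 0.019]
contact_force: [1.0, -0.4, 0.0]
width: 1.0
```

```bash
python3 - <<'E'
from h import *
import pickle
s=monitor.sense();c=eyes.camera_info("wrist");im=eyes.snapshot("wrist")
pickle.dump((s,c,im),open("w10.pkl","wb"));print(s['ee_pos'],s['tcp_rot'])
t=eyes.snapshot("top");S=eyes.snapshot("side")
a=cv2.resize(im[90:290,220:420,::-1],(600,600),interpolation=cv2.INTER_CUBIC)
b=cv2.resize(t[110:240,410:500,::-1],(200,289),interpolation=cv2.INTER_CUBIC)
e=cv2.resize(S[95:185,300:400,::-1],(200,180),interpolation=cv2.INTER_CUBIC)
f=cv2.resize(S[150:215,250:350,::-1],(200,131),interpolation=cv2.INTER_CUBIC)
cv2.imwrite("pics/w10.png",np.hstack([a,np.vstack([b,e,f])]))
E
```

```text
[0.46944835 0.0291212  0.34563315] [ 3.14157713 -0.522598    0.01927449]
```

View pics/w10.png

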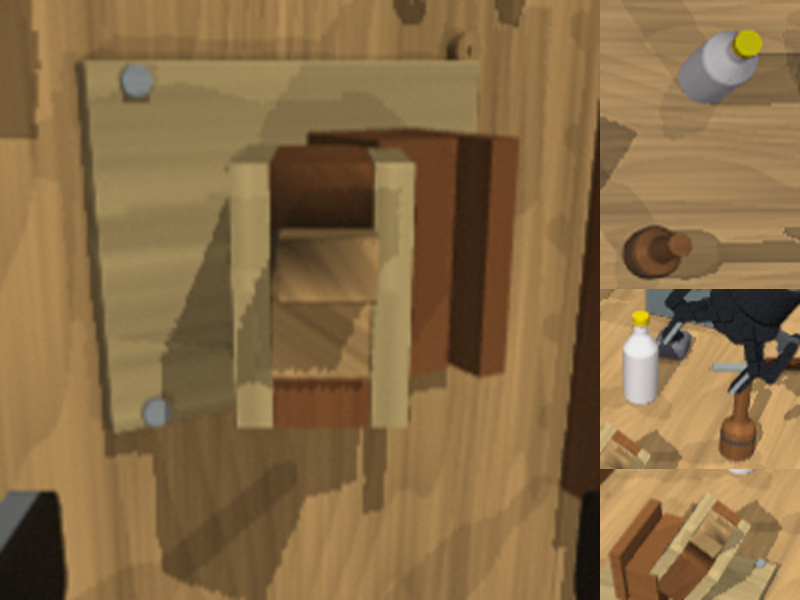

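```bash
python3 - <<'E'
from h import *
import pickle
s,c,im=pickle.load(open("w10.pkl","rb"));ys=np.cross(sz,sx)
def at(u,v,h):
    o,d=ray(c,(220+u/3-.3,90+v/3-.3)); q=o+d*((P+h*sz-o)@sz)/(d@sz); return ((q-P)@sx*1e3).round(1),((q-P)@ys*1e3).round(1)
for h in(.032,.036,.044,.06): print(h,[tuple(map(float,at(u,v,h))) for u,v in((278,237),(377,235),(277,301),(377,303))])
print('top',[tuple(map(float,at(u,v,0))) for u,v in((232,164),(413,163),(238,427),(407,427))],'leg/cork',at(320,378,.006))
E
```

```text
0.032 [(-18.5, 10.1), (21.1, 11.0), (-19.2, -16.4), (21.7, -17.1)]
0.036 [(-18.3, 10.9), (20.9, 11.7), (-19.0, -15.3), (21.5, -16.1)]
0.044 [(-17.9, 12.3), (20.4, 13.2), (-18.6, -13.2), (20.9, -13.9)]
0.06 [(-17.1, 15.3), (19.3, 16.2), (-17.8, -9.0), (19.9, -9.7)]
top [(-39.3, 35.6), (37.9, 36.1), (-39.8, -85.7), (39.1, -85.5)] leg/cork (np.float64(-1.6), np.float64(-59.1))
```

```bash
python3 -c "
from rig import monitor,close_job
print(monitor.sense()['time'],monitor.sense()['contact_force']);print(close_job())"
```

```text
22.35 [ 1.16168242  0.30650221 -0.17344479]
the job is handed in; nothing more can be done
None
```

I set the wedge by hand into the slot and let it go. I then drove it down with the mallet in three taps, lifting about 36 mm clear between them. After that I stood the mallet upright on the bench near (0.48, -0.25), moved the arm clear and handed the job in at 22.4 s of the 67 s allowed. No verdict was reported.

- **Wedge and leg:** On the third tap the mallet stopped within 0.5 mm of where the second ended, at about 40 N. The last picture fits a head about 32–36 mm out and about 2 mm to -y. The leg edge had shifted to about -59 mm against a nominal -57, and the gap to the cork had closed. All of this agrees with tight, but I read the leg only from the picture, not from the joint itself.
- **Mallet and glue:** Both stand upright in the top and side pictures. The mallet touched down with the gripper at the same height as when I picked it up, so it did not slip in the grip.
- **Disagreements:** The slot position estimates from the different views differed by about 1–3 mm. One fit with the height left free gave the mouth at 0.120 m, and I rejected it in favour of the stated 0.14 m. The second and third taps also showed about 15 N or more of sideways force along the slot's x, which I did not explain; the wedge appears in line in the last picture.

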